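Close up the leak-test fixture

ROBOT

A 6-joint arm with a two-finger parallel gripper is mounted at the origin on the work surface. World frame = base frame: x ahead of the robot, y to its left, z up, the work surface at z = 0. Lengths are in m, angles in degrees, forces in N, time in s.
With the tool pointing down it reaches from about 0.275 to 0.975 m from the base axis. Payload 8.4 kg.
Tool frame: the origin (TCP) lies at the very end of the fingers, on their centre line; the grasp point (between the pads) lies 19 mm behind it; z points along the fingers, y is the line along which they close (so a half turn about z gives the same grasp; the last joint's range is limited). The gripper opens to 92 mm and grips with 3 to 60 N. Pads are 20 mm wide; open, the fingers measure 128 mm over their backs; the gripper's body (75 mm by 189 mm) begins 69 mm behind the grasp point.
Start: joints at [73.889, 20.225, 93.587, -0, 66.188, -0.138], TCP at [0.172, 0.601, 0.215] pointing down, gripper open.
Joint ranges: [-150.9, 150.9], [-52.94, 120.26], [3.33, 152.33], [-74.26, 254.26], [0, 154.13], [-172.89, 172.89]. Speed limits (degrees/s): [127.2, 127.2, 159.86, 180, 180, 180].

INTERFACE

Orientations are given as [roll, pitch, yaw] about the fixed x, y, z axes, in that order (R = Rz(yaw) Ry(pitch) Rx(roll)).
In Python, from cell import state, grab_frame, hand_in gives the robot as it stands.
- The arm moves only by the shell command python3 -m jog 'ROWS' [OPENING]. ROWS is JSON, a list that holds one entry, the list of rows, each a list of 6 numbers: the shift along the tool's x, y, z in m, then the turn, a rotation vector about the tool's x, y, z in degrees. A call has exactly 5 rows; each row is the pose to reach, as a shift and turn from the pose commanded when the call began, along the tool's axes at that moment; what a row does not reach only later rows make up. A row lasts 1/8 s, in which the tool goes at most 62.5 mm and 10.7 degrees, less where a joint would pass 70% of its speed; a pose out of reach is approached as far as the arm can. A call with a gripper value outside its range is refused whole. OPENING is the closure, from -1 (fully open) to 1 (shut), set as the call begins (- or left out, the last holds). The fingers move at their own pace and stop on an object; the grip force is fixed at half the most. Time passes only in rows, so rows that repeat a pose let the fingers close, or fill a call up. It gives the time, the measured TCP pose, the force, the opening and the grip force at its end, in the units of the state.
- state(): the state, without advancing time (a new reading comes with each control period).
- grab_frame(name): name is "scene" or "side" or "wrist"; returns a dict with "img" (384x512x3 uint8, blue, green, red), "fx", "fy", "cx", "cy" (pixels), "rvec" (rotation vector, rad) and "tvec" (3), from world to camera coordinates, as OpenCV has them; the wrist camera has in their place "T_tool_cam" (4x4, takes a point from camera to tool coordinates, whose origin is the TCP and whose axes are the flange's). Camera axes: x right, y down, z forward; pixel columns grow to the right and rows downward; lengths in m; the calibration is good to about 2 mm. A picture is of the moment at which its call begins: read the wrist's pose just before it. There is no depth.
- hand_in(): hands the job in; it is judged then, once.
The state is a dict: "clock": time; "qpos": joint angles; "qd": joint speeds; "joint_torque": joint torques, N m; "ee_pos": TCP position; "eef_rot": TCP orientation; "wrist_force": force on the tool from outside, world axes, zero at the start; "ft_torque": the same for the moment, N m; "grip_width": finger opening in m; "grasp_force": force on a finger pad.
Only numpy, scipy, OpenCV 4.12 (cv2) and the standard library are available. Lean on these libraries where they do the work, as an engineer would, in place of code of your own. Each camera call takes 0.05 s, during which the arm holds its last target. There are 200 camera calls.

TASK

A blue housing sits ready in the leak-test chamber. Close the fixture for the test: push the lid over from behind until it lies fully shut on the chamber, without slamming it, then push the red clamp handle over and down as far as it goes so that the clamp arm holds the lid. Only push with the fingers: take hold of nothing, leave the housing as it sits and do not disturb the other things on the bench, and finish clear of everything.

Things in the scene. Friction and masses are not known exactly. Their poses are not given: they have to be found in the camera images.
- fixture: Leak-test fixture fixed to the bench, turned up to 0.3 rad: base plate (x -85..85, y -100..190, top at z 12 mm), aluminium chamber block 150 (x) by 140 (y) mm centred on the origin, rim 67 mm up, lid hinged on its -y side, toggle clamp on a riser on its +y side. Origin on the bench under the chamber's centre, z up, y from hinge to clamp. 'Fixture frame' below: (x, y, z) in mm in this frame.
- lid (a joint): Lid angle, rad: 0 fully shut (level on the chamber), pi/2 upright; starts at 1.75 to 1.98, leaning back to -y (stop 2.1). Aluminium frame with clear window, 160 mm along the hinge, 147 mm from hinge to free edge, 12 mm thick, 0.3 to 0.6 kg. A friction hinge holds it where it is left: it does not fall, and takes 1 to 6 N at the free edge to push shut.
- lid_hinge (a point): Point on the lid's hinge axis, mid-length: fixture frame (0, -72, 69). The axis runs along the fixture's x; the lid's underside turns in a plane through it.
- lid_edge (a point): Middle of the lid's free edge, on its outer face (on top when shut): 147 mm along the lid from the hinge axis and 12 mm out. Shut: fixture frame (0, 75, 81). Its frame turns with the lid: y from hinge to free edge, z out of the outer face.
- clamp_arm (a joint): Steel clamp arm, rad: starts at 0, open (raised, leaning 20 degrees over the chamber); about 1.22 is clamped (level, rubber spindle foot on the lid). Pivot at fixture frame (0, 110, 103), 75 mm long, 20 mm wide, top 175 mm above the bench when open, its spindle then sticking out over the lid to y 69, 155 mm up: mind the gripper's body there. The clamp handle moves it through a linkage.
- clamp_tip (a point): Centre of the free end of the clamp handle: steel bar with a red grip 20 (x) by 18 mm thick, 82 mm long. Starts upright, leaning 13 degrees out (+y), this end at fixture frame (0, 162, 242). Pushed out (+y) and down it stops 2 degrees past level, this end at (0, 245, 121). 1 to 4 N at the end; stays where left; free space below. Its frame: z along the handle to this end, y on the outer/lower side.
- clamp_pin (a point): Pin on which the clamp handle turns, 135 mm from the handle's end. It shifts as the linkage moves: fixture frame (0, 131, 110) open, (0, 110, 125) clamped. The handle swings through about 78 degrees in the plane x = 0 of the fixture.
- housing: The part under test: blue plastic housing, flange 78 x 64 mm, 29 mm high (34 mm with its grey port), loose, sitting on the chamber's floor 24 mm above the bench. Origin at the centre of its underside. To be left alone.
- spare: Bystander: a grey housing like it, 78 x 64 x 34 mm, standing on the bench. Origin at the centre of its underside.
- canister: Bystander: upright blue 1-litre plastic canister with a green screw cap, 80 x 115 mm, 195 mm high with its cap. Origin at the centre of its underside.
- fitting: Bystander: small brass hose fitting, 22 mm across, 40 mm high, standing. Origin at the centre of its underside.
- screwdriver: Bystander: screwdriver lying on the bench, 170 mm long. Origin under its middle.

How it is judged (in metres and radians):
On the way, in this order (a step that is already met when the one before it is completed fails the run):
1. the lid is fully shut on the chamber (value of joint lid below 0.035 rad), for 0.2 s.
2. the clamp handle is fully down and the arm holds the lid (z of clamp_tip in the frame of fixture below 0.133 m and value of joint clamp_arm above 1.13 rad), for 0.2 s.
At the end, for the whole second after the job is handed in: The lid lies shut (within 0.035 rad), the clamp handle is down at its stop (its end less than 133 mm above the bench, within about 3.5 degrees of level), the clamp arm is down on the lid (over 1.13 rad from open), and the housing still sits flat in the chamber (all of step 2 and value of joint lid below 0.035 rad and velocity of joint clamp_arm below 0.05 rad/s and x of housing in the frame of fixture between -0.02 and 0.02 m and y of housing in the frame of fixture between -0.02 and 0.02 m and z of housing in the frame of fixture below 0.029 m and angle between housing's own z axis and vertical below 0.1 rad); the robot touches nothing.
It fails at once if the clamp arm is brought down before the lid is shut (value of joint clamp_arm above 0.5 rad and value of joint lid above 0.1 rad).
It fails at once if the lid is slammed (faster than 3 rad/s) (velocity of joint lid below -3 rad/s).
It fails at once if the lid or the clamp handle is swung while taken between the fingers ((x of the grasp point in the frame of lid_edge between -0.085 and 0.085 m and y of the grasp point in the frame of lid_edge between -0.15 and 0.012 m and z of the grasp point in the frame of lid_edge between -0.016 and 0.004 m and (velocity of joint lid below -0.1 rad/s or velocity of joint lid above 0.1 rad/s)) or (x of the grasp point in the frame of clamp_tip between -0.016 and 0.016 m and y of the grasp point in the frame of clamp_tip between -0.01 and 0.01 m and z of the grasp point in the frame of clamp_tip between -0.1 and 0.012 m and velocity of joint clamp_arm above 0.05 rad/s)).
It fails at once if the housing in the chamber is lifted or shifted (distance of housing from where it was at the start of the episode above 0.012 m or angle between housing's own z axis and vertical above 0.15 rad).
It fails at once if a bystander (spare housing, canister, fitting or screwdriver) is moved more than 20 mm or picked up (distance of any of spare, canister, fitting, screwdriver from where it was at the start of the episode above 0.02 m).
It also fails if it takes over 48 s, if anything falls off the work surface, if the arm or the gripper's body presses on something with over 40 N, if the wrist force passes 120 N, or if a joint passes its speed limit or range.

## Working session

There is one attempt and no reset: what is moved stays moved. The work goes in short steps, Python scripts to look and compute and a shell command to move; the robot and the scene stay as the last step left them, time stands still between calls to the robot, and variables do not carry over. Pictures are saved under pics/ and viewed, at most 10 in all, crops included, and the job is handed in when it is done.

```bash
mkdir -p pics; ls; python3 - <<'E'
from cell import state, grab_frame
import cv2,numpy as np,pickle
s=state();print(s)
fr={}
for n in("scene","side"):
    f=grab_frame(n);fr[n]=f;cv2.imwrite(f"pics/{n}0.png",f["img"])
    R=cv2.Rodrigues(np.array(f["rvec"],float))[0];print(n,-R.T@np.array(f["tvec"]).ravel(),R[2])
pickle.dump(fr,open("fr.pkl","wb"))
E
```

```text
pics
{'clock': 0.0, 'qpos': array([ 7.38873239e+01,  2.02605936e+01,  9.36290083e+01, -6.37938403e-04,
        6.61891981e+01, -1.36540837e-01]), 'qd': array([ 0.10297051,  0.05918838,  0.01038665, -0.04854405, -0.06747616,
       -0.00425833]), 'joint_torque': array([-4.26573301e-03, -5.93828309e+01, -3.34218478e+01,  6.93290681e-02,
        2.34046223e-02, -1.00269178e-04]), 'ee_pos': array([0.17187661, 0.60037809, 0.21388485]), 'eef_rot': array([-1.79921199e+02,  3.95495841e-04,  1.64024123e+02]), 'wrist_force': array([-0.29756389, -0.01762533, -0.37829926]), 'ft_torque': array([0.00758339, 0.09327801, 0.01141781]), 'grasp_force': 0.0, 'grip_width': 0.09188197110210548}
scene [1.27008385 0.2291881  0.88411967] [-0.70877617 -0.26771758 -0.6526589 ]
side [ 0.39054    -0.72838043  0.81359327] [ 0.1326347   0.67977527 -0.72132768]
```

View pics/scene0.png

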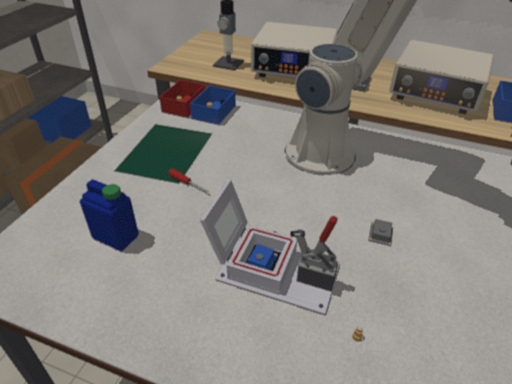

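View pics/side0.png

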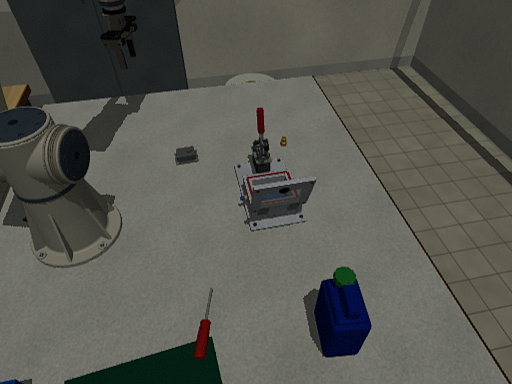

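The scene view shows the lid standing open at about (225,225), the base plate corners at (218,278) and (328,305), and the red handle tip at (333,220). In the side view the plate corners are at (250,230), (305,222) and (235,166), and the handle tip is at (260,109). The bystanders are the canister, screwdriver, spare and fitting. They all look clear of the fixture, but the canister and screwdriver are on the lid side.

```bash
cat > h.py <<'E'
import numpy as np,cv2
def ray(f,u,v):
    R=cv2.Rodrigues(np.array(f["rvec"],float))[0];t=np.array(f["tvec"],float).ravel()
    return -R.T@t, R.T@np.array([(u-f["cx"])/f["fx"],(v-f["cy"])/f["fy"],1])
def onz(f,u,v,z):
    c,d=ray(f,u,v);return c+d*(z-c[2])/d[2]
def tri(f,p,g,q):
    a,d=ray(f,*p);b,e=ray(g,*q);s=np.linalg.lstsq(np.c_[d,-e],b-a,rcond=None)[0]
    return (a+d*s[0]+b+e*s[1])/2,np.linalg.norm(a+d*s[0]-b-e*s[1])
def proj(f,P):
    return cv2.projectPoints(np.array(P,float).reshape(-1,3),np.array(f["rvec"],float),np.array(f["tvec"],float),np.array([[f["fx"],0,f["cx"]],[0,f["fy"],f["cy"]],[0,0,1]]),None)[0].reshape(-1,2)
E
python3 - <<'E'
import pickle;from h import *
fr=pickle.load(open("fr.pkl","rb"));S,D=fr["scene"],fr["side"]
for n,f,u,v in[("+-",S,218,278),("++",S,328,305),("--",D,250,230),("+-",D,305,222),("-+",D,235,166)]:print(n,onz(f,u,v,.012).round(3))
for n,f,b in(("scene",S,(200,180,360,310)),("side",D,(225,100,325,235))):
    i=f["img"].astype(int);m=((i[...,2]>110)&(i[...,1]<80)&(i[...,0]<80)).astype(np.uint8)
    k,l,st,ce=cv2.connectedComponentsWithStats(m)
    for j in range(1,k):
        x,y=ce[j]
        if st[j,4]>15 and b[0]<x<b[2] and b[1]<y<b[3]:print(n,st[j],ce[j])
    c=f["img"][b[1]:b[3],b[0]:b[2]];cv2.imwrite(f"pics/{n}c.png",cv2.resize(c,None,fx=4.4,fy=4.4,interpolation=cv2.INTER_CUBIC))
print("spare",onz(S,381,232,.02),"fit",onz(S,358,334,.02),"can",onz(S,110,235,.05),"can cap",onz(D,345,275,.195),"sd",onz(S,190,182,.01),onz(S,172,172,.01),onz(S,210,193,.01))
E
```

```text
+- [ 0.661 -0.097  0.012]
++ [0.636 0.185 0.012]
-- [ 0.491 -0.109  0.012]
+- [ 0.654 -0.113  0.012]
-+ [0.492 0.173 0.012]
scene [330 216   7   6  28] [332.78571429 218.71428571]
scene [233 229  42  47 105] [247.39047619 255.76190476]
scene [276 238  16  37  63] [284.11111111 256.03174603]
spare [0.34571402 0.26675859 0.02      ] fit [0.6929147  0.26738019 0.02      ] can [ 0.66478666 -0.41507135  0.05      ] can cap [ 0.63176346 -0.40035748  0.195     ] sd [ 0.3387518  -0.34889966  0.01      ] [ 0.3140957 -0.4297813  0.01     ] [ 0.36411655 -0.26432536  0.01      ]
```

View pics/scenec.png

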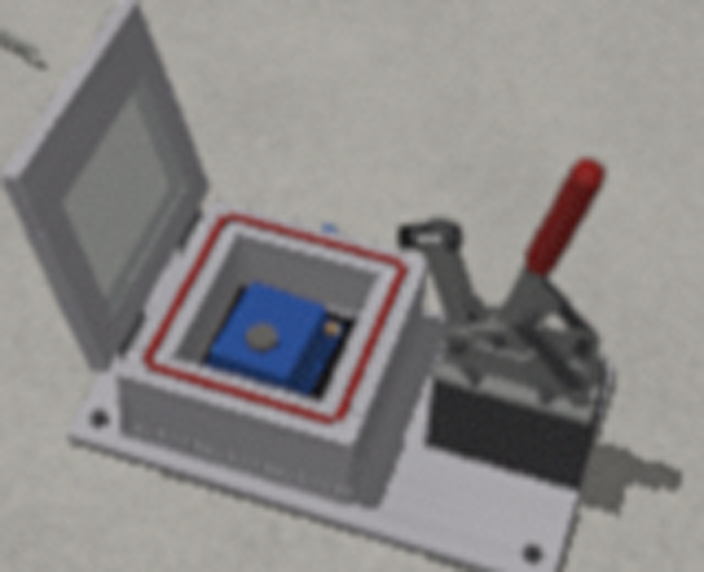

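View pics/sidec.png

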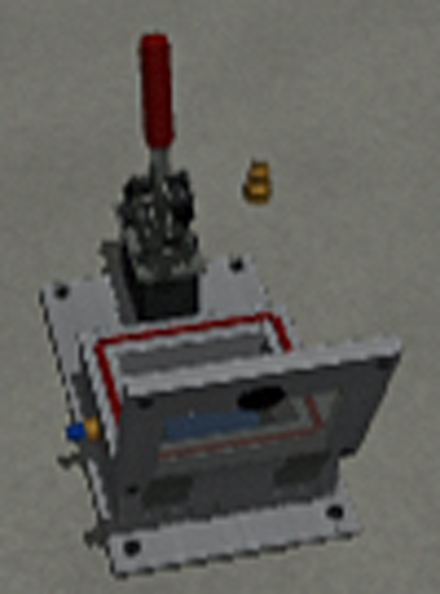

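The crops show the housing seated in the red-sealed chamber, the lid leaning back, and the clamp open with its red handle upright. I'll fit the fixture's x, y and yaw from the plate corners and then find the lid angle.

```bash
python3 - <<'E'
import pickle;from h import *
from scipy.optimize import least_squares
fr=pickle.load(open("fr.pkl","rb"));S,D=fr["scene"],fr["side"]
sc=lambda x,y:(200+x/4.4,180+y/4.4); sd=lambda x,y:(225+x/4.4,100+y/4.4)
O=[(S,sc(70,437),(85,-100,12)),(D,sd(115,573),(-85,-100,12)),(D,sd(358,533),(85,-100,12)),(D,sd(40,290),(-85,190,12)),(D,sd(268,266),(85,190,12)),(S,sc(590,163),(0,162,242)),(D,sd(154,38),(0,162,242))]
def W(p,q):
    c,s=np.cos(p[2]),np.sin(p[2]);x,y,z=np.array(q)/1000;return np.array([p[0]+c*x-s*y,p[1]+s*x+c*y,z])
res=lambda p:np.concatenate([proj(f,W(p,q))[0]-uv for f,uv,q in O])
r=least_squares(res,[.57,.0,.05],loss="soft_l1");p=r.x;print(p,res(p).reshape(-1,2).round(1).tolist())
print("tip",tri(S,sc(590,165),D,sd(154,40)),W(p,(0,162,242)))
def L(a,x,l,t): # lid point: along l, out t
    return W(p,(x,-72+l*np.cos(a)-t*np.sin(a)*1,69+l*np.sin(a)+t*np.cos(a)))
# outer face normal at shut = +z ; rotates toward -y as it opens
O2=[(S,sc(133,2),80,147,0),(S,sc(10,182),80*1,147,0)]
O2=[(S,sc(10,182),80,147,12),(S,sc(133,0),-80,147,12),(D,sd(118,393),-80,147,12),(D,sd(402,350),80,147,12)]
g=lambda a:np.concatenate([proj(f,L(a[0],x,l,t))[0]-uv for f,uv,x,l,t in O2])
r=least_squares(g,[1.85],loss="soft_l1");print("lid",r.x,g(r.x).reshape(-1,2).round(1).tolist())
print("edge",L(r.x[0],0,147,12))
E
```

```text
[ 0.5771502  -0.00909287  0.00868285] [[-2.0, -2.1], [-0.3, -0.2], [1.2, -0.9], [0.1, -1.3], [-3.7, -2.8], [-0.6, -0.1], [0.1, -0.9]]
tip (array([0.57461146, 0.15344454, 0.23835208]), np.float64(0.002594819855460351)) [0.57574359 0.15290103 0.242     ]
lid [1.85394763] [[-1.5, -2.6], [-1.6, -1.6], [1.4, -1.4], [-0.2, -1.5]]
edge [ 0.57823199 -0.13367961  0.20679383]
```

```bash
cat > d.py <<'E'
# prints the shift/turn in tool axes to world target x y z roll pitch yaw
import sys,numpy as np
from scipy.spatial.transform import Rotation as R
from cell import state
s=state();t=list(map(float,sys.argv[1:]))
r=R.from_euler("xyz",s["eef_rot"],degrees=True)
print(round(s["clock"],2),s["ee_pos"].round(4),s["eef_rot"].round(1),s["wrist_force"].round(1),s["qpos"].round(0))
print("shift",r.inv().apply(np.array(t[:3])-s["ee_pos"]).round(4),"turn",(r.inv()*R.from_euler("xyz",t[3:],degrees=True)).as_rotvec(degrees=True).round(1))
E
python3 -m jog '[[[0,0,-0.06,0,0,10],[0,0,-0.12,0,0,20],[-0.02,-0.02,-0.15,0,0,30],[-0.06,-0.06,-0.15,0,0,40],[-0.10,-0.10,-0.15,0,0,50]]]' 1; python3 d.py 0.577 -0.2 0.36 180 0 90
```

```text
clock: 0.72
ee_pos: [0.241, 0.4759, 0.3646]
eef_rot: [180.0, 0.0, 113.8]
wrist_force: [0.2, 1.3, 0.1]
grip_width: 0.044
grasp_force: 0.0
0.72 [0.241  0.4759 0.3646] [180.    0.  113.8] [0.2 1.3 0.1] [63.  6. 94. -0. 81. 39.]
shift [-0.754   0.0353  0.0046] turn [ 0.   0.  23.8]
```

```bash
python3 -m jog '[[[-0.06,0,0,0,0,5],[-0.12,0.005,0,0,0,10],[-0.18,0.01,0,0,0,15],[-0.24,0.01,0,0,0,20],[-0.30,0.015,0,0,0,23.8]]]' 1;python3 d.py 0.577 -0.2 0.36 180 0 90
```

```text
clock: 1.35
ee_pos: [0.3767, 0.2074, 0.3646]
eef_rot: [180.0, -0.0, 90.1]
wrist_force: [1.4, 0.1, -0.0]
grip_width: 0.0004
grasp_force: 0.0
1.35 [0.3767 0.2074 0.3646] [180.   -0.   90.1] [ 1.4  0.1 -0. ] [ 29.  -5. 104.   0.  81.  29.]
shift [-0.4078  0.1996  0.0046] turn [ 0.  -0.   0.1]
```

```bash
python3 -m jog '[[[-0.05,0.025,0,0,0,0],[-0.10,0.05,0,0,0,0],[-0.15,0.075,0,0,0,0],[-0.20,0.10,0,0,0,0],[-0.255,0.125,0,0,0,0]]]' 1;python3 -m jog '[[[-0.05,0.025,0,0,0,0],[-0.10,0.05,0,0,0,0],[-0.15,0.075,0,0,0,0],[-0.153,0.075,0,0,0,0],[-0.153,0.075,0,0,0,0]]]' 1;python3 d.py 0.577 -0.2 0.165 180 0 90
python3 - <<'E'
from cell import grab_frame
import cv2
a=grab_frame("side")["img"][90:270,190:390]
cv2.imwrite("pics/a.png",cv2.resize(a,None,fx=3,fy=3,interpolation=2))
E
```

```text
clock: 1.98
ee_pos: [0.5029, -0.0469, 0.3645]
eef_rot: [180.0, -0.0, 90.2]
wrist_force: [0.8, 0.9, 0.9]
grip_width: 0.0003
grasp_force: 0.0
clock: 2.6
ee_pos: [0.5776, -0.1977, 0.364]
eef_rot: [-179.9, -0.0, 90.2]
wrist_force: [-0.4, -0.2, -0.3]
grip_width: 0.0002
grasp_force: 0.0
2.6 [ 0.5776 -0.1977  0.364 ] [-179.9   -0.    90.2] [-0.4 -0.2 -0.3] [-19.  13.  85.   0.  82. -19.]
shift [-0.0024 -0.0003  0.199 ] turn [-0.1 -0.   0.2]
```

View pics/a.png

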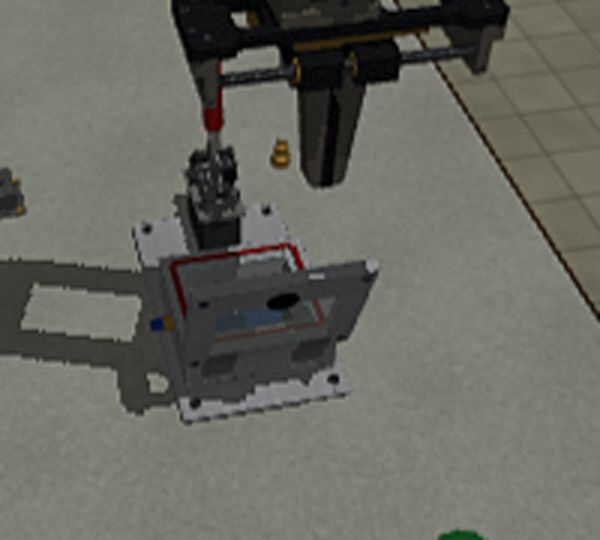

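The closed gripper hangs above and behind the lid, at the fixture's mid-width. The path down behind the lid is clear.

```bash
python3 -m jog '[[[-0.012,0,0.045,0,0,0],[-0.012,0,0.09,0,0,0],[-0.012,0,0.14,0,0,0],[-0.012,0,0.19,0,0,0],[-0.012,0,0.196,0,0,0]]]' 1;python3 -m jog '[[[0.015,0,0,0,0,0],[0.03,0,0,0,0,0],[0.045,0,0,0,0,0],[0.06,0,0,0,0,0],[0.07,0,0,0,0,0]]]' 1;python3 d.py 0.577 -0.2 0.165 180 0 90
python3 - <<'E'
import numpy as np
for a in np.arange(1.6,-.01,-.1): print(round(a,1),*[round(v/1000,3) for v in(-72+100*np.cos(a)-12*np.sin(a)-10-9,69+100*np.sin(a)+12*np.cos(a))])
E
```

```text
clock: 3.28
ee_pos: [0.5757, -0.2077, 0.166]
eef_rot: [-179.7, -0.1, 90.3]
wrist_force: [-0.4, -0.0, 1.0]
grip_width: 0.0005
grasp_force: 0.0
clock: 3.9
ee_pos: [0.5785, -0.1399, 0.1696]
eef_rot: [179.9, 0.1, 90.3]
wrist_force: [-0.0, -7.2, 4.4]
grip_width: 0.0005
grasp_force: 3.6
3.9 [ 0.5785 -0.1399  0.1696] [1.799e+02 1.000e-01 9.030e+01] [-0.  -7.2  4.4] [-14.  20. 100.  -0.  60. -14.]
shift [-0.0601 -0.0018  0.0048] turn [0.1 0.1 0.3]
1.6 -0.106 0.169
1.5 -0.096 0.17
1.4 -0.086 0.17
1.3 -0.076 0.169
1.2 -0.066 0.167
1.1 -0.056 0.164
1.0 -0.047 0.16
0.9 -0.038 0.155
0.8 -0.03 0.149
0.7 -0.022 0.143
0.6 -0.015 0.135
0.5 -0.009 0.127
0.4 -0.004 0.119
0.3 0.001 0.11
0.2 0.005 0.101
0.1 0.007 0.091
-0.0 0.009 0.081
```

```bash
python3 -m jog '[[[0.01,0,0,0,0,0],[0.02,0,0,0,0,0],[0.03,0,0,0,0,0],[0.04,0,0,0,0,0],[0.05,0,0,0,0,0]]]' 1;python3 -m jog '[[[0.01,0,0,0,0,0],[0.02,0,0.001,0,0,0],[0.03,0,0.004,0,0,0],[0.04,0,0.008,0,0,0],[0.05,0,0.013,0,0,0]]]' 1;python3 d.py 0.577 -0.2 0.165 180 0 90
python3 - <<'E'
from cell import grab_frame
import cv2
a=grab_frame("scene")["img"][140:340,150:400]
cv2.imwrite("pics/b.png",cv2.resize(a,None,fx=3,fy=3,interpolation=2))
E
```

```text
clock: 4.53
ee_pos: [0.5781, -0.0899, 0.1691]
eef_rot: [179.9, 0.1, 90.2]
wrist_force: [0.5, -5.3, 4.3]
grip_width: 0.0004
grasp_force: 2.7
clock: 5.15
ee_pos: [0.5776, -0.0391, 0.1558]
eef_rot: [180.0, -0.0, 90.2]
wrist_force: [-0.3, -1.8, 4.0]
grip_width: 0.0003
grasp_force: 2.3
5.15 [ 0.5776 -0.0391  0.1558] [180.   -0.   90.2] [-0.3 -1.8  4. ] [ -4.  20. 103.   0.  58.  -4.]
shift [-0.1609 -0.0012 -0.0092] turn [ 0.  -0.   0.2]
```

View pics/b.png

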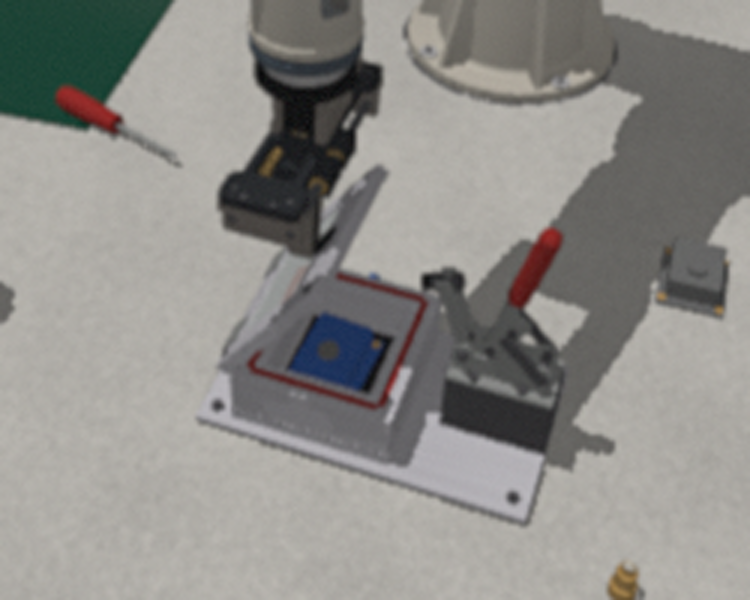

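The lid is now forward past upright, at about 55°, and the fingers are behind it with the housing untouched. I'll continue along the arc.

```bash
python3 -m jog '[[[0.008,0,0.006,0,0,0],[0.016,0,0.013,0,0,0],[0.023,0,0.021,0,0,0],[0.030,0,0.029,0,0,0],[0.035,0,0.037,0,0,0]]]' 1;python3 -m jog '[[[0.005,0,0.008,0,0,0],[0.009,0,0.016,0,0,0],[0.012,0,0.024,0,0,0],[0.014,0,0.030,0,0,0],[0.014,0,0.034,0,0,0]]]' 1;python3 d.py 0.577 -0.0 0.081 180 0 90
```

```text
clock: 5.82
ee_pos: [0.5773, -0.0042, 0.1182]
eef_rot: [180.0, -0.0, 90.2]
wrist_force: [-0.0, 0.6, 4.2]
grip_width: 0.0002
grasp_force: 1.7
clock: 6.45
ee_pos: [0.577, 0.0095, 0.0841]
eef_rot: [-180.0, -0.0, 90.2]
wrist_force: [-0.6, 1.8, 3.1]
grip_width: 0.0004
grasp_force: 1.3
6.45 [0.577  0.0095 0.0841] [-180.    -0.    90.2] [-0.6  1.8  3.1] [  1.  25. 106.   0.  50.   1.]
shift [-0.0095 -0.      0.0031] turn [-0.  -0.   0.2]
```

Next I'll press down gently until the force rises.

```bash
python3 -m jog '[[[0,0,0.001,0,0,0],[0,0,0.002,0,0,0],[0,0,0.003,0,0,0],[0,0,0.004,0,0,0],[0,0,0.004,0,0,0]]]' 1
```

```text
clock: 7.08
ee_pos: [0.5773, 0.009, 0.0805]
eef_rot: [180.0, 0.0, 90.2]
wrist_force: [-0.5, 0.8, 2.4]
grip_width: 0.0002
grasp_force: 0.6
```

```bash
python3 -m jog '[[[0,0,0.001,0,0,0],[0,0,0.002,0,0,0],[0,0,0.003,0,0,0],[0,0,0.003,0,0,0],[0,0,0.003,0,0,0]]]' 1
```

```text
clock: 7.7
ee_pos: [0.5773, 0.0091, 0.0793]
eef_rot: [180.0, -0.0, 90.2]
wrist_force: [-6.9, 1.6, 20.7]
grip_width: 0.0004
grasp_force: 10.6
```

```bash
python3 -m jog '[[[0,0,-0.02,0,0,0],[-0.01,0,-0.07,0,0,0],[-0.01,0,-0.13,0,0,0],[-0.01,0,-0.19,0,0,0],[-0.01,0,-0.23,0,0,0]]]' 1
python3 d.py 0.575 0.105 0.31 180 0 90
python3 - <<'E'
from cell import grab_frame
import cv2,numpy as np
a=grab_frame("scene")["img"][140:340,150:400]
cv2.imwrite("pics/c.png",cv2.resize(a,None,fx=3,fy=3,interpolation=2))
for d in range(13,93,7):
    t=np.radians(d);k=(d-13)/79;p=np.array([131,110])*(1-k)+np.array([110,125])*k
    P=p+110*np.array([np.sin(t),np.cos(t)])+9*np.array([-np.cos(t),np.sin(t)])
    print(d,(P+[-10-9,0]).round(0))
E
```

```text
clock: 8.32
ee_pos: [0.5778, -0.0013, 0.3106]
eef_rot: [179.8, 0.0, 90.2]
wrist_force: [0.6, 0.6, 0.0]
grip_width: 0.0004
grasp_force: 0.0
8.32 [ 0.5778 -0.0013  0.3106] [179.8   0.   90.2] [0.6 0.6 0. ] [-0. 11. 93. -0. 75. -0.]
shift [ 0.1063 -0.0024  0.0005] turn [0.2 0.  0.2]
13 [128. 219.]
20 [139. 218.]
27 [150. 215.]
34 [160. 210.]
41 [170. 204.]
48 [178. 197.]
55 [186. 188.]
62 [192. 179.]
69 [197. 168.]
76 [200. 157.]
83 [201. 146.]
90 [202. 134.]
```

View pics/c.png

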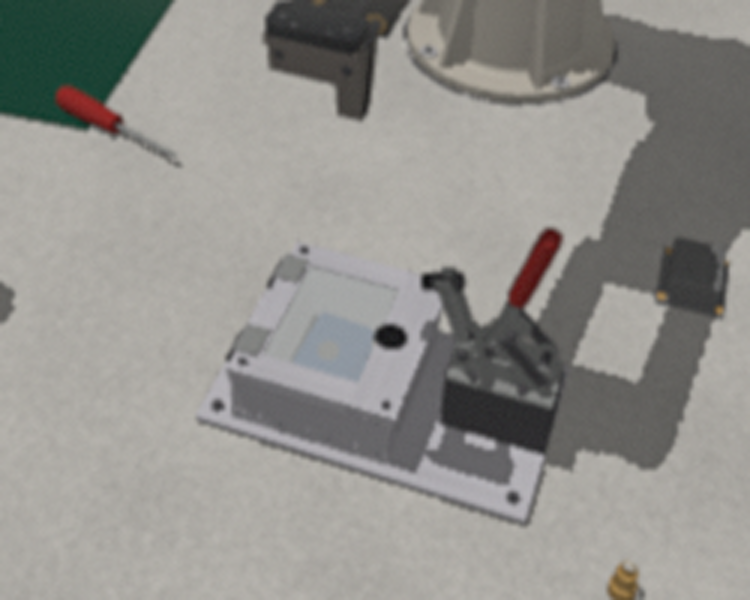

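The lid lies shut and level. Next I'll move to the inner side of the red handle.

```bash
python3 -m jog '[[[0.05,0,0,0,0,0],[0.10,-0.002,0,0,0,0],[0.10,-0.002,0.035,0,0,0],[0.10,-0.002,0.075,0,0,0],[0.10,-0.002,0.095,0,0,0]]]' 1
python3 -m jog '[[[0.008,0,0,0,0,0],[0.016,0,0,0,0,0],[0.024,0,0,0,0,0],[0.03,0,0,0,0,0],[0.036,0,0,0,0,0]]]' 1;python3 d.py 0.575 0.139 0.218 180 0 90
```

```text
clock: 9.0
ee_pos: [0.5736, 0.0989, 0.2098]
eef_rot: [-179.8, 0.1, 90.3]
wrist_force: [-0.5, -0.1, -0.1]
grip_width: 0.0002
grasp_force: 0.0
clock: 9.62
ee_pos: [0.5752, 0.1346, 0.2133]
eef_rot: [179.9, 0.1, 90.3]
wrist_force: [-0.4, -6.3, 5.1]
grip_width: 0.0004
grasp_force: 3.8
9.62 [0.5752 0.1346 0.2133] [1.799e+02 1.000e-01 9.030e+01] [-0.4 -6.3  5.1] [13. 17. 98. -0. 65. 13.]
shift [ 0.0044 -0.0001 -0.0047] turn [0.1 0.1 0.3]
```

```bash
python3 -m jog '[[[0.007,0,0,0,0,0],[0.015,0,0.002,0,0,0],[0.023,0,0.005,0,0,0],[0.031,0,0.009,0,0,0],[0.037,0,0.013,0,0,0]]]' 1
python3 -m jog '[[[0.005,0,0.005,0,0,0],[0.010,0,0.010,0,0,0],[0.015,0,0.016,0,0,0],[0.020,0,0.024,0,0,0],[0.023,0,0.03,0,0,0]]]' 1;python3 d.py 0.575 0.2 0.157 180 0 90
```

```text
clock: 10.25
ee_pos: [0.5751, 0.1722, 0.2007]
eef_rot: [179.9, 0.0, 90.2]
wrist_force: [-0.7, -3.7, 6.0]
grip_width: 0.0003
grasp_force: 3.2
clock: 10.88
ee_pos: [0.5746, 0.1952, 0.1693]
eef_rot: [180.0, 0.0, 90.2]
wrist_force: [-0.3, -2.9, 2.9]
grip_width: 0.0004
grasp_force: 1.6
10.88 [0.5746 0.1952 0.1693] [180.    0.   90.2] [-0.3 -2.9  2.9] [19. 21. 98. -0. 60. 18.]
shift [0.0048 0.0004 0.0123] turn [0.  0.  0.2]
```

```bash
python3 -m jog '[[[0.003,0,0.007,0,0,0],[0.006,0,0.014,0,0,0],[0.008,0,0.021,0,0,0],[0.009,0,0.028,0,0,0],[0.010,0,0.034,0,0,0]]]' 1; python3 -m jog '[[[0,0,0.001,0,0,0],[0,0,0.003,0,0,0],[0,0,0.004,0,0,0],[0,0,0.005,0,0,0],[0,0,0.005,0,0,0]]]' 1
```

```text
clock: 11.5
ee_pos: [0.5744, 0.2053, 0.135]
eef_rot: [-180.0, -0.0, 90.2]
wrist_force: [0.0, -1.5, 2.1]
grip_width: 0.0001
grasp_force: 0.6
clock: 12.12
ee_pos: [0.5745, 0.2051, 0.1306]
eef_rot: [180.0, -0.0, 90.2]
wrist_force: [-0.7, -0.3, 0.6]
grip_width: 0.0004
grasp_force: 0.3
```

```bash
python3 -m jog '[[[0,0,0.001,0,0,0],[0,0,0.002,0,0,0],[0,0,0.003,0,0,0],[0,0,0.003,0,0,0],[0,0,0.003,0,0,0]]]' 1
```

```text
clock: 12.75
ee_pos: [0.5747, 0.2054, 0.1281]
eef_rot: [180.0, -0.0, 90.2]
wrist_force: [-2.3, 2.1, 6.7]
grip_width: 0.0003
grasp_force: 3.3
```

```bash
python3 -m jog '[[[0,0,0.001,0,0,0],[0,0,0.002,0,0,0],[0,0,0.003,0,0,0],[0,0,0.003,0,0,0],[0,0,0.003,0,0,0]]]' 1
```

```text
clock: 13.38
ee_pos: [0.5748, 0.2057, 0.1257]
eef_rot: [180.0, -0.1, 90.2]
wrist_force: [-3.6, 1.9, 10.3]
grip_width: 0.0008
grasp_force: 5.8
```

```bash
python3 - <<'E'
from cell import grab_frame
import cv2,numpy as np
a=grab_frame("scene")["img"][170:320,200:400];b=grab_frame("side")["img"][60:240,190:340]
c=[cv2.resize(a,(400*1,300),interpolation=2),cv2.resize(b,(400,480),interpolation=2)]
o=np.zeros((480,800,3),np.uint8);o[:300,:400]=c[0];o[:,400:]=c[1];cv2.imwrite("pics/e.png",o)
E
```

```text
(no output)
```

View pics/e.png

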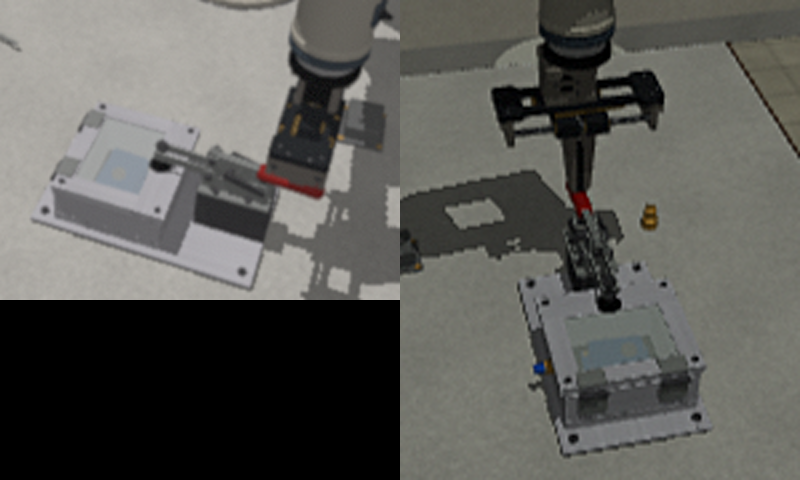

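The handle looks near level and the arm is down on the lid's pad. I'll press a little further to be sure it is at the stop.

```bash
python3 -m jog '[[[0,0,0.001,0,0,0],[0,0,0.002,0,0,0],[0,0,0.003,0,0,0],[0,0,0.004,0,0,0],[0,0,0.004,0,0,0]]]' 1
```

```text
clock: 14.1
ee_pos: [0.5749, 0.206, 0.1224]
eef_rot: [179.9, -0.1, 90.2]
wrist_force: [-5.5, 3.2, 16.3]
grip_width: 0.0007
grasp_force: 8.7
```

```bash
python3 -m jog '[[[0,0,-0.01,0,0,0],[0,0,-0.06,0,0,0],[0,0,-0.12,0,0,0],[-0.05,0,-0.18,0,0,0],[-0.10,0,-0.22,0,0,0]]]' 1
python3 -m jog '[[[-0.05,0,0,0,0,0],[-0.10,0,0,0,0,0],[-0.15,0,0,0,0,0],[-0.20,0,0,0,0,0],[-0.25,0,0,0,0,0]]]' 1
python3 - <<'E'
from cell import grab_frame
import cv2,numpy as np,pickle
from h import *
S=grab_frame("scene");D=grab_frame("side");pickle.dump({"scene":S,"side":D},open("fr2.pkl","wb"))
a=S["img"][190:290,220:380];b=D["img"][90:215,210:310]
o=np.zeros((500,800,3),np.uint8);o[:250,:400]=cv2.resize(a,(400,250),interpolation=2);o[:,400:]=cv2.resize(b,(400,500),interpolation=2);cv2.imwrite("pics/f.png",o)
for n,f in(("s",S),("d",D)):
    i=f["img"].astype(int);m=((i[...,2]>70)&(i[...,2]>2*i[...,1])&(i[...,2]>2*i[...,0])).astype(np.uint8)
    k,l,st,ce=cv2.connectedComponentsWithStats(m)
    for j in range(1,k):
        if st[j,4]>25:print(n,st[j],ce[j])
    for z in(.121,.133,.145):print(z,proj(f,[[.575,.236,z]]))
E
```

```text
clock: 14.72
ee_pos: [0.5749, 0.1172, 0.3314]
eef_rot: [179.9, 0.0, 90.3]
wrist_force: [0.3, 0.9, 0.1]
grip_width: 0.0008
grasp_force: 0.0
clock: 15.35
ee_pos: [0.5754, -0.134, 0.3293]
eef_rot: [-180.0, 0.0, 90.2]
wrist_force: [0.5, 0.3, 0.5]
grip_width: 0.0004
grasp_force: 0.0
s [159  80  37  37 845] [177.68757396  98.25443787]
s [169 169  21  15 145] [178.43448276 175.73793103]
s [329 251  33  16 239] [344.48117155 258.62761506]
0.121 [[361.6444943  263.61165687]]
0.133 [[362.56278718 260.22631207]]
0.145 [[363.4958597  256.78648116]]
d [252 125  10  14  67] [256.94029851 131.50746269]
d [194 319  15  39 341] [201.95894428 339.228739  ]
0.121 [[254.79189458 125.81403704]]
0.133 [[254.75022223 122.80739954]]
0.145 [[254.70792919 119.75597981]]
```

View pics/f.png

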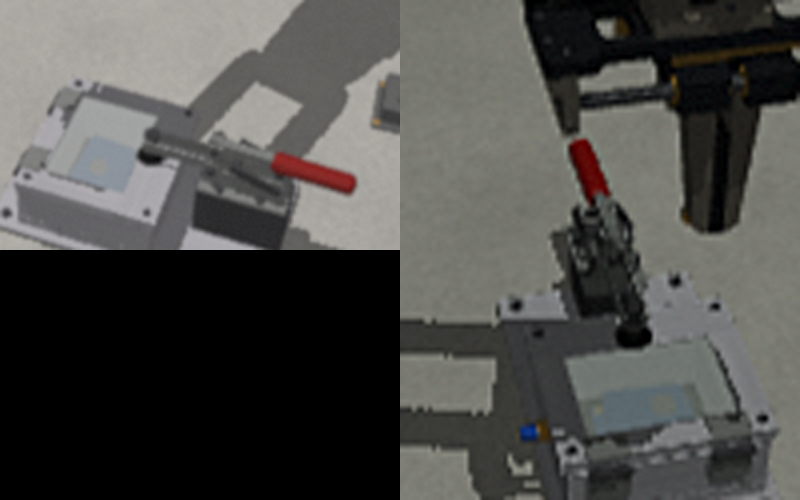

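The end of the handle is at about (361,263) in the scene view and (255,126) in the side view. That matches the projection of the fully-down position (z ≈ 0.121). The clamp foot is on the lid and the gripper is clear.

```bash
python3 -c "
from cell import hand_in;print(hand_in())"
```

```text
the job is handed in; nothing more can be done
None
```

I shut the lid, pushed the clamp handle down to its stop so the arm holds the lid, left the gripper clear, and handed the job in at about 15 s; `hand_in()` returned no verdict.

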